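Drift the soap cutter's lock holes into line and bolt them

TASK

The soap cutter's lock hole is blocked: the brass carriage under the steel cover has crept sideways. Work the tapered drift with the red handle down through the cover hole and the carriage hole until its collar rests on the cover, so that the holes are levered into line, then take the drift out, put it back in the wooden stand and put the black-knobbed lock bolt into the lock hole in its place, pushed fully home. Use gentle forces, feeling for the carriage hole rather than ramming, and leave the green-handled stamp, the white bowl and the two far soap bars where they are.

Things in the scene. Friction and masses are not known exactly. Their poses are not given: they have to be found in the camera images.
- cutter: Soap cutter, fixed: wooden bed 150 x 330 mm (its x, y), 70 mm high, with a bare steel cover plate 150 x 130 mm, 8 mm thick, over the end with the lock hole. Origin on the counter under the lock hole, z up. The bed runs from y = -65 to +265 mm; a wire harp (255 mm high) stands across it at y = +135 mm; a soap loaf 70 mm high lies behind it.
- hole (a point): Centre of the lock hole's mouth, 20 mm diameter, in the cover's top face, 70 mm above the counter; z up. At the start the carriage hole below is 10.5 to 11.2 mm off this axis, in any direction (not reported: it must be seen or felt through the cover hole).
- stand: Wooden stand, fixed, 60 x 190 x 72 mm (x, y, z), origin under its centre. Three upright through holes, 24 mm diameter, at y = -60, 0 and +60 mm in its frame, hold the drift, the bolt and the stamp, in any order, each hanging by its collar from the stand's top face (72 mm).
- drift: Steel tapered drift, about 120 g. Origin on its axis at the underside of its collar, z up along the axis to the handle. Above the origin: collar 32 mm diameter, 6 mm high, then round red handle 22 mm diameter up to 48 mm. Below: shank 18.5 mm diameter for 18 mm, then a straight taper 40 mm long to a blunt tip 6 mm in diameter, 58 mm below the origin.
- drift_tip (a point): Centre of the drift's blunt tip.
- bolt: Dark steel lock bolt, about 100 g, smooth shank (it is pushed in, not screwed). Origin on its axis at the underside of its collar, z up. Above: collar 32 mm diameter, 6 mm high, then round black knob 22 mm diameter up to 36 mm. Below: shank 18.2 mm diameter, 36 mm long, with a 3 mm chamfer narrowing to 14 mm at its foot.
- stamp: Brass soap stamp with a green handle, a bystander, hanging in the third stand hole; reaches 38 mm above the stand's top. Origin at the underside of its 32 mm collar.
- soap2: Loose cream soap bar on the far side, bystander, 55 x 85 x 28 mm, origin under its centre.
- soap3: Loose cream soap bar like soap2, bystander.
- bowl: White bowl, bystander, 120 mm diameter, 50 mm high, origin under its centre.
- hollow (a point): Floor of the hollow under the cover, right below the lock hole, 66 mm below the cover's top. In the hollow is the brass carriage: a plate 8 mm thick, its top 10 mm below the cover's top, with a sharp-edged hole also 20 mm in diameter. It slides stiffly (about 3.5 N) along the line of its offset only, through the lock hole's axis, and stays where it is left.
Mind the look-alikes: they are no part of the job. What is shaped like the bolt but purple is not meant. Leave any pink look-alike of the stand alone.

How it is judged:
On the way, in this order (a step that is already met when the one before it is completed fails the run):
1. the drift is driven home through cover and carriage, its collar on the cover (within 3 mm) (z of drift_tip in the frame of hole below -0.055 m and horizontal distance between drift_tip and hole below 0.004 m), for 0.1 s.
2. the drift is out and the bolt is home in the lock hole (collar within 2.5 mm of the cover) (z of bolt in the frame of hole below 0.0025 m and horizontal distance between bolt and hole below 0.004 m), for 0.1 s.
At the end, for the whole second after the job is handed in: The bolt stands in the lock hole, upright within 0.1 rad, its collar within 2.5 mm of the cover; the drift hangs in a hole of the stand, upright within 0.1 rad, its collar within 4 mm of the stand's top; both released and at rest (all of step 2 and angle between each of bolt, drift's own z axis and vertical below 0.1 rad and z of drift in the frame of stand between 0.069 and 0.076 m and x of drift in the frame of stand between -0.008 and 0.008 m and y of drift in the frame of stand between -0.07 and 0.07 m and linear speed of each of bolt, drift below 0.02 m/s); the robot touches nothing.
It fails at once if the drift bears on the cutter with more than 35 N (all its contacts added up) (contact force between drift and cutter above 35 N).
It fails at once if the bolt bears on the cutter with more than 35 N (all its contacts added up) (contact force between bolt and cutter above 35 N).
It fails at once if a bystander is moved by more than 30 mm (distance of any of stamp, soap2, soap3, bowl from where it was at the start of the episode above 0.03 m).
It also fails if it takes over 72 s, if anything falls off the work surface, if the arm or the gripper's body presses on something with over 40 N, if the wrist force passes 120 N, or if a joint passes its speed limit or range.

ROBOT

A 6-joint arm with a two-finger parallel gripper is mounted at the origin on the work surface. World frame = base frame: x ahead of the robot, y to its left, z up, the work surface at z = 0. Lengths are in m, angles in rad, forces in N, time in s.
With the tool pointing down it reaches from about 0.3 to 0.875 m from the base axis. Payload 6.4 kg.
Tool frame: the origin (TCP) lies on the mounting face of the last link; the fingertips stand 173 mm ahead of it and the grasp point (between the pads) lies 155 mm ahead of it (ctrl.tip_reach is the distance from the TCP to the fingertips, in m); z points along the fingers, y is the line along which they close (so a half turn about z gives the same grasp; the last joint's range is limited). The gripper opens to 85 mm and grips with 20 to 120 N. Pads are 22 mm wide; open, the fingers measure 114 mm over their backs; the gripper's body (76 mm by 85 mm) begins 54 mm behind the grasp point. The pads swing forward as they close: fully open they stand 13 mm farther back than shut.
Start: joints at [1.069, 0.181, 1.607, -0, 1.354, -0.206], TCP at [0.168, 0.55, 0.405] pointing down, gripper open.
Joint ranges: [-2.99, 2.99], [-0.89, 2.07], [0.3, 2.58], [-1.14, 4.28], [0, 2.63], [-3.12, 3.12]. Speed limits (rad/s): [2.57, 2.57, 3.01, 3.14, 3.14, 3.14].

INTERFACE

Orientations are given as a unit quaternion [w, x, y, z].
In Python, from bench import ctrl gives the robot as it stands.
- The arm moves only by the shell command python3 -m pendant 'ROWS'. ROWS is JSON, a list that holds one entry, the list of rows, each a list of 7 numbers: the opening, from 0 (shut) to 1 (fully open), then the shift along the tool's x, y, z in mm, then the turn, a rotation vector about the tool's x, y, z in rad. A call has 1 to 5 rows; each row is the pose to reach, as a shift and turn from the pose commanded when the call began, along the tool's axes at that moment; what a row does not reach only later rows make up. A row lasts 1/12 s, in which the tool goes at most 41.7 mm and 7.16 degrees, less where a joint would pass 70% of its speed; a pose out of reach is approached as far as the arm can. A call with a gripper value outside its range is refused whole. The fingers move at their own pace and stop on an object; the grip force is fixed at half the most. Time passes only in rows, so rows that repeat a pose let the fingers close. It gives the time, the measured TCP pose, the force, the opening and the grip force at its end, in the units of the state.
- ctrl.get_obs(): the state, without advancing time (a new reading comes with each control period).
- ctrl.camera(name): name is "side" or "top"; returns the picture (480x640x3 uint8, red, green, blue); there is no depth.
- ctrl.camera_params(name): a dict with "mtx" (3x3 intrinsics, pixels), "world_from_camera" (4x4, takes a point from camera to world coordinates). Camera axes: x right, y down, z forward; pixel columns grow to the right and rows downward; lengths in m; the calibration is good to about 2 mm. A picture is of the moment at which its call begins. camera_params takes no time and is no camera call.
- ctrl.hand_in(): hands the job in; it is judged then, once.
Trained networks look in the newest picture that a camera, given by its name, has taken for a name from the list of things; names that differ only in an ending like _2 or _b are one class to them, and where a whole thing is asked for, a point or a joint stands for the part that bears it (a point fixed in the world has none). Each returns a list of dicts, best first, with "confidence" (0 to 1); they miss things now and then, are a little off and sometimes report something else, mostly with a low value. They report only what shows in the picture. A call takes as long as a camera call. They do not tell look-alikes from the thing itself.
- ctrl.boxes_of(camera, name): "point" ([column, row] as shares, 0 to 1, of the picture: columns of its width, rows of its height, amid what is visible of it).
The state is a dict: "time_s": time; "q": joint angles; "dq": joint speeds; "joint_efforts": joint torques, N m; "eef_pos": TCP position; "eef_rot": TCP orientation; "wrist_force": force on the tool from outside, world axes, zero at the start; "torque": the same for the moment, N m; "opening": opening from 0.0 (shut) to 1.0 (fully open); "grasp_force": force on a finger pad.
Only numpy, scipy, OpenCV 4.12 (cv2) and the standard library are available. Lean on these libraries where they do the work, as an engineer would, in place of code of your own. Each camera call takes 0.05 s, during which the arm holds its last target. There are 200 camera calls.

## Working session

There is one attempt and no reset: what is moved stays moved. The work goes in short steps, Python scripts to look and compute and a shell command to move; the robot and the scene stay as the last step left them, time stands still between calls to the robot, and variables do not carry over. Pictures are saved under pics/ and viewed, at most 10 in all, crops included, and the job is handed in when it is done.

```bash
mkdir -p pics; ls
cat > h.py <<'E'
from bench import ctrl
import numpy as np, cv2
def snap(cam,fn=None,crop=None,scale=1):
    im=ctrl.camera(cam)
    if fn:
        c=im if crop is None else im[crop[1]:crop[3],crop[0]:crop[2]]
        if scale!=1: c=cv2.resize(c,None,fx=scale,fy=scale,interpolation=cv2.INTER_CUBIC)
        cv2.imwrite('pics/'+fn,c[:,:,::-1])
    return im
def ray(cam,px):
    p=ctrl.camera_params(cam);T=np.array(p['world_from_camera']);K=np.array(p['mtx'])
    d=T[:3,:3]@np.linalg.inv(K)@np.array([px[0],px[1],1.]);return T[:3,3],d
def onz(cam,px,z):
    o,d=ray(cam,px);return o+d*(z-o[2])/d[2]
def proj(cam,X):
    p=ctrl.camera_params(cam);T=np.linalg.inv(np.array(p['world_from_camera']));K=np.array(p['mtx'])
    c=K@(T[:3,:3]@np.array(X)+T[:3,3]);return c[:2]/c[2]
def tool():
    o=ctrl.get_obs();from scipy.spatial.transform import Rotation as R
    q=o['eef_rot'];return np.array(o['eef_pos']),R.from_quat([q[1],q[2],q[3],q[0]]).as_matrix()
E
python3 - <<'E'
from h import *
a=snap('top','top.png');b=snap('side','side.png')
for c in('top','side'):
    print(c,np.round(ctrl.camera_params(c)['world_from_camera'],3).tolist(),ctrl.camera_params(c)['mtx'])
    for n in('drift','bolt','stamp','stand','hole','cutter'):
        print(n,[(round(d['confidence'],2),round(d['point'][0]*640,1),round(d['point'][1]*480,1)) for d in ctrl.boxes_of(c,n)])
p,R=tool();print(p,R.round(3).tolist(),ctrl.get_obs()['time_s'])
E
```

```text
pics
top [[-0.008, -0.994, 0.113, 0.406], [-1.0, 0.007, -0.012, -0.156], [0.011, -0.113, -0.994, 1.125], [0.0, 0.0, 0.0, 1.0]] [[601.541116    0.        324.5624732]
 [  0.        601.541116  238.4748326]
 [  0.          0.          1.       ]]
drift [(0.75, 430.9, 238.1), (0.42, 95.1, 246.7)]
bolt [(0.68, 437.1, 194.2), (0.56, 403.6, 249.2)]
stamp [(0.51, 372.7, 263.6)]
stand [(0.84, 393.8, 252.7), (0.68, 375.2, 376.6)]
hole [(0.95, 96.0, 246.0)]
cutter [(0.59, 94.9, 244.8)]
side [[0.94, -0.209, 0.271, 0.295], [-0.342, -0.553, 0.76, -0.749], [-0.009, -0.807, -0.591, 0.533], [0.0, 0.0, 0.0, 1.0]] [[439.43658509   0.         313.44701365]
 [  0.         439.43658509 237.8339369 ]
 [  0.           0.           1.        ]]
drift [(0.84, 379.9, 303.1)]
bolt [(0.76, 344.2, 284.7), (0.57, 437.2, 321.3), (0.47, 264.0, 156.7)]
stamp [(0.66, 320.2, 266.7)]
stand [(0.68, 348.5, 317.6), (0.63, 205.4, 324.6)]
hole [(0.92, 264.5, 156.2)]
cutter [(0.84, 261.4, 155.6)]
[0.16760993 0.55004853 0.40470947] [[-0.957, 0.292, 0.0], [0.292, 0.957, 0.0], [-0.0, 0.0, -1.0]] 0.7
```

View pics/top.png

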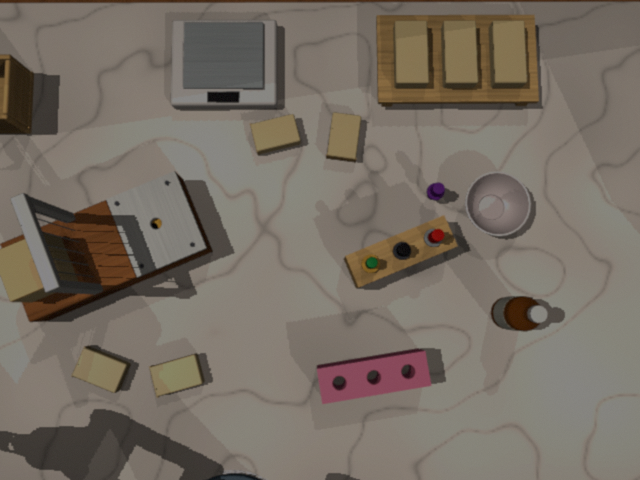

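View pics/side.png

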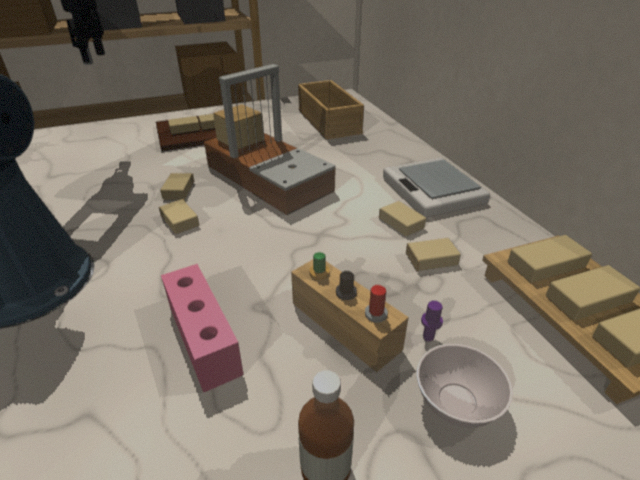

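Top view: real stand at (402,251), with drift (red) at (437,237), bolt (black) at (402,251) and stamp (green) at (372,264). The look-alikes are the purple bolt at (437,191) and the pink stand at (374,377). The cutter hole is at (155,223). In the side view the red handle is at (378,302). I choose the red and black pieces in the wooden stand and check them in a close crop.

Run:
```python
from h import *
a=snap('top');b=snap('side')
A=cv2.resize(a[200:245,130:180],(400,360),interpolation=cv2.INTER_CUBIC)
B=cv2.resize(a[205:295,340:460],(400,300)) 
C=cv2.resize(b[140:200,260:330],(400,343),interpolation=cv2.INTER_CUBIC)
B=cv2.resize(a[210:290,345:460],(400,278),interpolation=cv2.INTER_CUBIC);D=cv2.resize(b[240:330,285:405],(400,240))
D=cv2.resize(b[245:335,290:410],(400,257))
o=np.zeros((600,800,3),np.uint8)
o[:320,:400]=A[:320];o[:320,400:]=C[:320];o[320:598,:400]=B;o[320:577,400:]=D
cv2.imwrite('pics/c1.png',o[:,:,::-1])
def cen(im,f,box):
    s=im[box[1]:box[3],box[0]:box[2]].astype(int);m=f(s);m=m.astype(np.uint8)
    n,l,st,c=cv2.connectedComponentsWithStats(m);i=1+np.argmax(st[1:,4]);return c[i]+box[:2],st[i]
red=lambda s:(s[...,0]>90)&(s[...,1]<60)
grn=lambda s:(s[...,1]>s[...,0]+30)&(s[...,1]>s[...,2]+20)
blk=lambda s:s.sum(-1)<100
for n,f in(('red',red),('grn',grn),('blk',blk)):
    print(n,cen(a,f,(345,210,460,290)),cen(b,f,(290,245,410,335)))
    c=cen(a,f,(345,210,460,290))[0]
    print(onz('top',c,.108 if n=='blk' else .11 if n=='grn' else .12))
```

```text
red (array([437.48333333, 234.41666667]), array([ 87,  19,  12,  12, 120], dtype=int32)) (array([378.23529412, 290.84313725]), array([ 81,  41,  14,  11, 102], dtype=int32))
[ 0.52575685 -0.35858029  0.12      ]
grn (array([371.35632184, 262.42528736]), array([21, 48, 11, 10, 87], dtype=int32)) (array([318.86440678, 255.74576271]), array([24,  8, 11,  7, 59], dtype=int32))
[ 0.4800283 -0.2470798  0.11     ]Traceback (most recent call last):
  File "<stdin>", line 18, in <module>
  File "<stdin>", line 13, in cen
    return _wrapfunc(a, 'argmax', axis=axis, out=out, **kwds)
    return bound(*args, **kwds)
ValueError: attempt to get argmax of an empty sequence
```

View pics/c1.png

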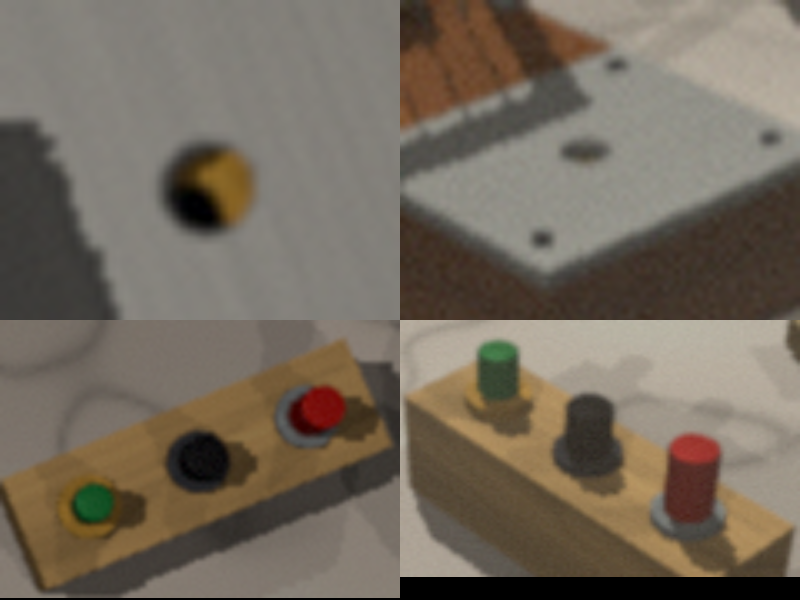

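The crop confirms the red drift, the black bolt and the green stamp. In the hole (156,223), brass shows at the upper right and the dark carriage hole at the lower left. Next I work out positions and the offset direction.

Run:
```python
from h import *
a=snap('top')
from scipy.optimize import minimize
print(ctrl.tip_reach, ctrl.get_obs()['time_s'])
red=onz('top',(437.6,234.7),.12);g=onz('top',(371.5,262.5),.11);print(red,g,(red+g)/2,onz('top',(403.4,250.3),.108))
print('side',proj('side',[*red[:2],.12]),proj('side',[*((red+g)/2)[:2],.108]),proj('side',[*g[:2],.11]))
# hole: average several frames, ellipse of dark/gold against grey
f=np.mean([snap('top').astype(float) for _ in range(4)],0)
c=f[208:240,140:172]
sat=c.max(-1)-c.min(-1);m=((c.mean(-1)<75)|(sat>40)).astype(np.uint8)
n,l,st,ce=cv2.connectedComponentsWithStats(m)
i=l[15,16] or 1+np.argmax(st[1:,4]);print(st[i],ce[i]+[140,208])
h=onz('top',ce[i]+[140,208],.07);print('hole',h,proj('side',h))
h=onz('top',ce[i]+[140,208],.068)
for r in range(9,23):print(' '.join('%3d/%3d'%(c[r,k].mean(),sat[r,k]) for k in range(9,24)))
# model: brass visible = in cover circle(top & bottom edges) and outside carriage circle
best=[]
ys,xs=np.mgrid[208:240,140:172]
P=lambda z:np.array([onz('top',(x,y),z)[:2] for x,y in zip(xs.ravel(),ys.ravel())])
H=onz('top',ce[i]+[140,208],.07)[:2]
P70,P62,P60,P52=P(.07),P(.062),P(.06),P(.052)
ins=lambda Q,c:np.hypot(*(Q-c).T)<.01
win=ins(P70,H)&ins(P62,H)
S=sat.ravel();b=(S-np.percentile(S[win],5))/np.ptp(np.percentile(S[win],[5,95]))
for th in np.arange(0,360,5):
    C=H+.01085*np.array([np.cos(np.radians(th)),np.sin(np.radians(th))])
    mod=~ins(P60,C)
    best.append((np.mean((b[win]-mod[win])**2),th))
print(sorted(best)[:6])
print('open', H-np.array(ctrl.get_obs()['eef_pos'])[:2])
```

```text
0.1734 0.85
[ 0.52527446 -0.35876313  0.12      ] [ 0.47989983 -0.24732089  0.11      ] [ 0.50258714 -0.30304201  0.115     ] [ 0.50040687 -0.30213222  0.108     ]
side [376.59573314 288.76599246] [344.99563216 274.22642284] [317.32774512 254.51473429]
[10 10 12 11 98] [155.6122449  223.13265306]
hole [0.5552895  0.12915519 0.07      ] [291.10670415 165.88095053]
129/  8 129/  8 128/  8 123/  8 115/  7 106/  7 103/  6 105/  7 111/  8 116/  9 124/  8 126/  7 126/  8 127/  8 127/  8
129/  9 129/  9 123/  7 104/  7  82/  5  69/  6  63/  9  61/ 14  71/ 19  87/ 23 108/ 18 121/ 12 125/  8 127/  8 127/  8
128/  8 124/  8 104/  7  75/  6  52/  8  43/ 19  41/ 31  42/ 43  61/ 61  81/ 74  94/ 59 108/ 32 120/ 12 125/  8 126/  8
126/  8 110/  7  78/  5  51/ 12  40/ 26  41/ 42  50/ 59  61/ 70  81/ 87  87/ 95  85/ 88  94/ 60 109/ 21 122/  8 127/  7
122/  8  92/  6  57/  7  42/ 24  37/ 41  51/ 59  78/ 84  87/ 93  90/ 96  87/ 94  82/ 93  84/ 77  99/ 37 119/ 11 126/  8
115/  7  77/  6  45/ 10  34/ 29  33/ 39  48/ 55  78/ 83  88/ 93  91/ 95  87/ 95  84/ 91  84/ 81  96/ 44 119/ 13 126/  8
112/  8  73/  
[... 625 characters left out ...]
  51/  4  39/  3  39/  2  55/  8  84/ 19 108/ 18 123/ 12 131/  9 130/  9 129/  9
128/  9 129/  9 130/  9 123/  8 111/  7 101/  7  91/  6  92/  7 103/  7 115/  8 123/  8 127/  8 129/  9 130/  9 130/  9
128/  9 128/  8 130/  9 129/  8 127/  8 125/  9 125/  9 125/  9 126/  9 126/  8 125/  8 127/  8 129/  9 130/  9 129/  9Traceback (most recent call last):
  File "<stdin>", line 21, in <module>
  File "<stdin>", line 19, in <lambda>
  File "h.py", line 14, in onz
    o,d=ray(cam,px);return o+d*(z-o[2])/d[2]
        ~~~^^^^^^^^
  File "h.py", line 11, in ray
    p=ctrl.camera_params(cam);T=np.array(p['world_from_camera']);K=np.array(p['mtx'])
ValueError: time passes only in moves, steps and waits
```

Run:
```python
from h import *
f=np.mean([snap('top').astype(float) for _ in range(4)],0)
o,_=ray('top',(0,0));p=ctrl.camera_params('top');T=np.array(p['world_from_camera']);Ki=np.linalg.inv(np.array(p['mtx']))
ys,xs=np.mgrid[208:240:.25,140:172:.25];
D=(T[:3,:3]@Ki@np.stack([xs.ravel(),ys.ravel(),np.ones(xs.size)])).T
P=lambda z:(o+D*((z-o[2])/D[:,2])[:,None])[:,:2]
up=cv2.remap(f.astype(np.float32),xs.astype(np.float32),ys.astype(np.float32),cv2.INTER_LINEAR)
S=(up.max(-1)-up.min(-1)).ravel()
H=onz('top',(155.75,223.1),.07)[:2]
ins=lambda Q,c,r=.01:np.hypot(*(Q-c).T)<r
P60=P(.06)
win=ins(P(.07),H,.0092)&ins(P(.062),H,.0092)
print(H,win.sum())
for nm,b in(('s',np.clip(S[win]/40,0,1)),('s2',np.clip(S[win]/70,0,1))):
  best=[]
  for th in np.arange(0,360,3):
   for e in(.0105,.01085,.0112):
    C=H+e*np.array([np.cos(np.radians(th)),np.sin(np.radians(th))])
    best.append((round(np.mean((b-~ins(P60,C)[win])**2),4),int(th),e))
  print(sorted(best)[:5])
```

```text
[0.55534599 0.12891421] 1118
[(np.float32(0.092), 138, 0.0112), (np.float32(0.0923), 135, 0.0112), (np.float32(0.0939), 132, 0.0112), (np.float32(0.0949), 129, 0.0112), (np.float32(0.0951), 141, 0.0112)]
[(np.float32(0.0581), 129, 0.0112), (np.float32(0.0595), 126, 0.0112), (np.float32(0.0612), 123, 0.0112), (np.float32(0.0624), 132, 0.0112), (np.float32(0.0638), 120, 0.0112)]
```

```bash
python3 -m pendant '[[[0.6,0,0,0,0,0,0.12],[0.6,0,0,0,0,0,0.24],[0.6,0,0,0,0,0,0.36],[0.6,0,0,0,0,0,0.48],[0.6,0,0,0,0,0,0.6]]]'
python3 -m pendant '[[[0.6,0,0,0,0,0,0.12],[0.6,0,0,0,0,0,0.24],[0.6,0,0,0,0,0,0.285]]]'
python3 - <<'E'
from h import *
p,R=tool();t=np.array([.5253,-.3588,p[2]]);print(p,R.round(3).tolist(),(R.T@(t-p)*1000).round(1))
d=np.array([.925,.379]);print(np.degrees(np.arctan2(R[1,1],R[0,1])))
E
```

```text
time_s: 1.67
eef_pos: [0.1676, 0.55, 0.4047]
eef_rot: [-0.0, 0.436, 0.9, -0.0]
wrist_force: [-1.0, 0.8, 0.7]
opening: 0.604
grasp_force: 0.0
time_s: 1.92
eef_pos: [0.1676, 0.55, 0.4047]
eef_rot: [-0.0, 0.559, 0.829, -0.0]
wrist_force: [-0.3, -0.5, -0.4]
opening: 0.596
grasp_force: 0.0
[0.16760281 0.55004622 0.40469675] [[-0.374, 0.927, -0.0], [0.927, 0.374, 0.0], [0.0, -0.0, -1.0]] [-976.7   -8.6   -0. ]
21.989520694690036
```

```bash
for i in 1; do
python3 -m pendant '[[[0.6,-40,0,0,0,0,0],[0.6,-80,0,0,0,0,0],[0.6,-120,0,0,0,0,0],[0.6,-160,0,0,0,0,0],[0.6,-200,0,0,0,0,0]]]'
python3 -m pendant '[[[0.6,-40,0,0,0,0,0],[0.6,-80,0,0,0,0,0],[0.6,-120,0,0,0,0,0],[0.6,-160,0,0,0,0,0],[0.6,-200,0,0,0,0,0]]]'
python3 -m pendant '[[[0.6,-40,0,0,0,0,0],[0.6,-80,0,0,0,0,0],[0.6,-120,0,0,0,0,0],[0.6,-160,0,0,0,0,0],[0.6,-200,0,0,0,0,0]]]'
python3 -m pendant '[[[0.6,-40,0,0,0,0,0],[0.6,-80,0,0,0,0,0],[0.6,-120,0,0,0,0,0],[0.6,-160,0,0,0,0,0],[0.6,-200,0,0,0,0,0]]]'
python3 -m pendant '[[[0.6,-40,0,0,0,0,0],[0.6,-80,0,0,0,0,0],[0.6,-120,-4,0,0,0,0],[0.6,-160,-8,0,0,0,0],[0.6,-176,-8,0,0,0,0]]]'
done | grep -A1 time
python3 - <<'E'
from h import *
p,R=tool();t=np.array([.5253,-.3588,.257]);print(p,R.round(3).tolist(),(R.T@(t-p)*1000).round(1))
E
```

```text
time_s: 2.33
eef_pos: [0.2437, 0.3635, 0.4046]
--
time_s: 2.75
eef_pos: [0.3197, 0.1784, 0.405]
--
time_s: 3.17
eef_pos: [0.3959, -0.007, 0.4051]
--
time_s: 3.58
eef_pos: [0.4721, -0.1921, 0.4047]
--
time_s: 4.0
eef_pos: [0.5314, -0.3604, 0.4043]
[ 0.53139331 -0.36044785  0.4042688 ] [[-0.377, 0.926, 0.0], [0.926, 0.377, -0.002], [-0.002, -0.0, -1.0]] [  4.1  -5.  147.3]
```

```bash
python3 -m pendant '[[[0.6,0,0,20,0,0,0],[0.6,0,0,50,0,0,0],[0.6,0,0,80,0,0,0],[0.6,0,0,90,0,0,0],[0.6,0,0,90,0,0,0]]]'
python3 - <<'E'
from h import *
p,R=tool();t=np.array([.5253,-.3588,.257]);print(p,(R.T@(t-p)*1000).round(1))
b=snap('side');a=snap('top')
A=cv2.resize(b[195:345,280:430],(400,400));B=cv2.resize(a[190:290,380:480],(400,400))
cv2.imwrite('pics/g1.png',np.hstack([A,B])[:,:,::-1])
E
```

```text
time_s: 4.42
eef_pos: [0.5303, -0.3549, 0.311]
eef_rot: [-0.003, 0.557, 0.831, 0.001]
wrist_force: [-0.9, 0.0, 1.0]
opening: 0.601
grasp_force: 0.0
[ 0.53029547 -0.35485891  0.31095087] [-2.1 -6.  54. ]
```

View pics/g1.png

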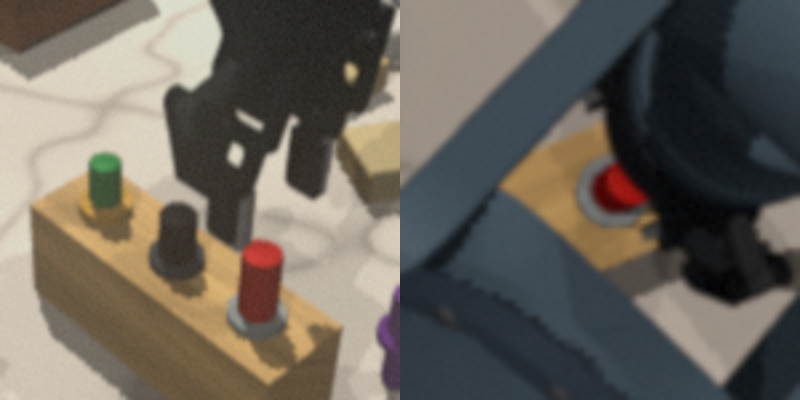

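The red handle shows between and just below the open fingers: in the side crop, fingers at (230,245) and (310,195), cap at (263,250). The tool is about 6 mm off along its closing line, so I let it settle and correct.

```bash
python3 -m pendant '[[[0.6,0,0,0,0,0,0],[0.6,0,0,0,0,0,0]]]' | head -2
python3 - <<'E'
from h import *
p,R=tool();t=np.array([.5253,-.3588,.257]);print(p,R.round(3).tolist(),(R.T@(t-p)*1000).round(1))
g=p+R[:,2]*.155; print(g,proj('side',g+np.array([0,0,0])),proj('side',[*t[:2],g[2]]))
E
```

```text
time_s: 4.68
eef_pos: [0.5319, -0.3562, 0.3173]
[ 0.53194414 -0.35617164  0.31730645] [[-0.38, 0.925, 0.003], [0.925, 0.38, -0.003], [-0.004, 0.002, -1.0]] [ 0.3 -7.2 60.3]
[ 0.53240513 -0.35662263  0.16230779] [383.13461812 262.8281762 ] [379.05516692 265.02650685]
```

```bash
python3 -m pendant '[[[0.6,0,-7,0,0,0,0],[0.6,0,-7,0,0,0,0],[0.6,0,-7,10,0,0,0],[0.6,0,-7,20,0,0,0],[0.6,0,-7,20,0,0,0]]]' | head -2
python3 - <<'E'
from h import *
p,R=tool();t=np.array([.5253,-.3588,.257]);print(p,R.round(3).tolist(),(R.T@(t-p)*1000).round(1))
E
```

```text
time_s: 5.1
eef_pos: [0.5239, -0.3576, 0.2916]
[ 0.52394579 -0.35764076  0.29160579] [[-0.38, 0.925, -0.003], [0.925, 0.38, 0.003], [0.004, -0.002, -1.0]] [-1.7  0.9 34.6]
```

```bash
python3 -m pendant '[[[0.6,-1,0,12,0,0,0],[0.6,-1,0,24,0,0,0],[0.6,-1,0,34,0,0,0],[0.6,-1,0,34,0,0,0],[0.6,-1,0,34,0,0,0]]]' 
python3 -m pendant '[[[0.6,0,0,0,0,0,0],[0.6,0,0,0,0,0,0]]]' | head -2
python3 -m pendant '[[[0.6,0,0,0,0,0,0],[0.6,0,0,0,0,0,0]]]' | head -2
python3 - <<'E'
from h import *
p,R=tool();t=np.array([.5253,-.3588,.257]);print(p,R.round(3).tolist(),(R.T@(t-p)*1000).round(1))
E
```

```text
time_s: 5.52
eef_pos: [0.5249, -0.3589, 0.2592]
eef_rot: [-0.001, 0.557, 0.831, 0.0]
wrist_force: [-0.0, -0.5, 0.1]
opening: 0.602
grasp_force: 0.0
time_s: 5.68
eef_pos: [0.5254, -0.3595, 0.2613]
time_s: 5.85
eef_pos: [0.5254, -0.3594, 0.2614]
[ 0.52535753 -0.35944489  0.26138535] [[-0.38, 0.925, 0.001], [0.925, 0.38, -0.001], [-0.001, 0.0, -1.0]] [0.6 0.2 4.4]
```

```bash
python3 -m pendant '[[[0.6,0,0,4,0,0,0],[0.0,0,0,4,0,0,0],[0.0,0,0,4,0,0,0],[0.0,0,0,4,0,0,0],[0.0,0,0,4,0,0,0]]]' 
python3 -m pendant '[[[0.0,0,0,0,0,0,0],[0.0,0,0,0,0,0,0],[0.0,0,0,0,0,0,0],[0.0,0,0,0,0,0,0]]]'
python3 -m pendant '[[[0.0,0,0,-10,0,0,0],[0.0,0,0,-20,0,0,0],[0.0,0,0,-30,0,0,0],[0.0,0,0,-30,0,0,0],[0.0,0,0,-30,0,0,0]]]'
```

```text
time_s: 6.27
eef_pos: [0.5252, -0.3593, 0.2567]
eef_rot: [0.0, 0.557, 0.831, -0.0]
wrist_force: [0.7, -0.2, -0.6]
opening: 0.243
grasp_force: 58.6
time_s: 6.6
eef_pos: [0.5252, -0.3593, 0.2567]
eef_rot: [-0.0, 0.557, 0.831, 0.0]
wrist_force: [0.5, 0.5, -0.1]
opening: 0.242
grasp_force: 58.6
time_s: 7.02
eef_pos: [0.5256, -0.3596, 0.2884]
eef_rot: [0.001, 0.557, 0.831, -0.0]
wrist_force: [-0.1, 0.2, -1.7]
opening: 0.244
grasp_force: 58.6
```

```bash
{
python3 -m pendant '[[[0,0,0,-30,0,0,0],[0,0,0,-60,0,0,0],[0,0,0,-90,0,0,0],[0,0,0,-100,0,0,0],[0,0,0,-100,0,0,0]]]'
python3 -m pendant '[[[0,30,15,0,0,0,0],[0,60,29,0,0,0,0],[0,90,44,0,0,0,0],[0,120,58,0,0,0,0],[0,150,73,0,0,0,0]]]'
python3 -m pendant '[[[0,30,15,0,0,0,0],[0,60,29,0,0,0,0],[0,90,44,0,0,0,0],[0,120,58,0,0,0,0],[0,150,73,0,0,0,0]]]'
python3 -m pendant '[[[0,30,15,0,0,0,0],[0,60,29,0,0,0,0],[0,90,44,0,0,0,0],[0,120,58,0,0,0,0],[0,140,67,0,0,0,0]]]'
python3 -m pendant '[[[0,0,0,30,0,0,0],[0,0,0,60,0,0,0],[0,0,0,60,0,0,0],[0,0,0,60,0,0,0]]]'
} | grep -A1 time
python3 - <<'E'
from h import *
p,R=tool();t=np.array([.5553,.1289,.30]);print(p,R.round(3).tolist(),(R.T@(t-p)*1000).round(1))
tip=p+R[:,2]*(.1847+.058);print('tip',tip,proj('side',tip),'hole',proj('side',[*t[:2],.07]))
b=snap('side','d1.png',(230,100,350,190),6)
E
```

```text
time_s: 7.43
eef_pos: [0.5258, -0.3598, 0.3903]
--
time_s: 7.85
eef_pos: [0.5348, -0.1911, 0.3838]
--
time_s: 8.27
eef_pos: [0.5452, -0.0246, 0.384]
--
time_s: 8.68
eef_pos: [0.5539, 0.1314, 0.384]
--
time_s: 9.02
eef_pos: [0.5534, 0.1287, 0.3233]
[0.55339687 0.12868833 0.32326204] [[-0.38, 0.925, -0.008], [0.925, 0.38, -0.0], [0.003, -0.007, -1.0]] [-0.6  2.  23.2]
tip [0.55152895 0.12863973 0.08056924] [289.42331666 162.06817839] hole [291.14466443 165.9276622 ]
```

View pics/d1.png

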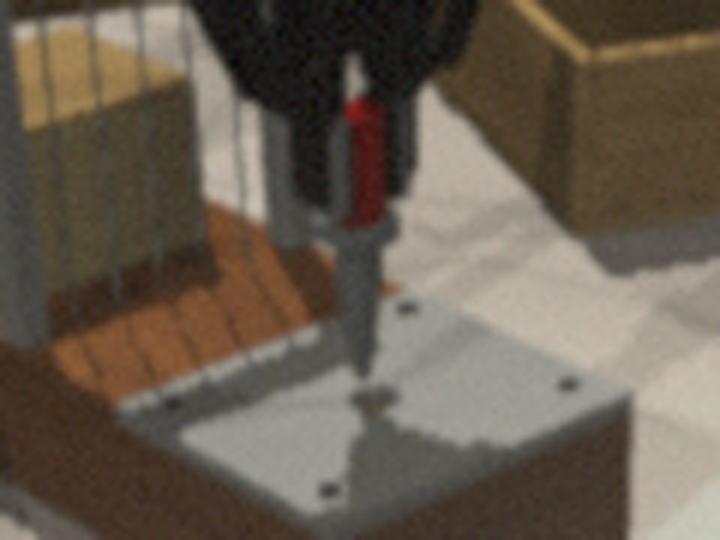

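The tip is at crop (366,380), just above the hole at (375,397), which agrees with the kinematics. I settle, then aim about 5.4 mm along the offset direction (-0.67, 0.74).

```bash
cat >> h.py <<'E'
Hw=np.array([.5553,.1289]);U=np.array([-.67,.743])
def rep(d):
    p,R=tool();tip=p+R[:,2]*.2427;o=ctrl.get_obs()
    t=np.array([*(Hw+U*d),tip[2]])
    print('t',round(o['time_s'],2),'tip rel hole mm',((tip[:2]-Hw)*1000).round(1),'z',round((tip[2]-.07)*1000,1),'tilt',R[:2,2].round(3),'need tool',(R.T@(t-tip)*1000).round(1),'F',np.round(o['wrist_force'],1),np.round(o['torque'],2),'along/across',((tip[:2]-Hw)@U*1000).round(1),((tip[:2]-Hw)@[U[1],-U[0]]*1000).round(1))
E
python3 -m pendant '[[[0,0,0,0,0,0,0],[0,0,0,0,0,0,0],[0,0,0,0,0,0,0]]]' >/dev/null
python3 -c "
from h import *;rep(5.4)"
```

```text
t 9.32 tip rel hole mm [ 0.9 -0.6] z 15.7 tilt [0.003 0.   ] need tool [ 5086.1 -1824.8   -10. ] F [-0.2  0.1 -0.6] [ 0.01  0.06 -0.04] along/across -1.0 0.3
```

```bash
sed -i 's/U\*d)/U*d\/1000)/' h.py
python3 -m pendant '[[[0,3,-1,0,0,0,0],[0,6,-2.4,0,0,0,0],[0,6,-2.4,6,0,0,0],[0,6,-2.4,9,0,0,0],[0,6,-2.4,9,0,0,0]]]' >/dev/null
python3 -m pendant '[[[0,0,0,0,0,0,0],[0,0,0,0,0,0,0],[0,0,0,0,0,0,0]]]' >/dev/null
python3 -c "
from h import *;rep(5.4)"
```

```text
t 9.98 tip rel hole mm [-4.8  4.3] z 5.0 tilt [ 0. -0.] need tool [-0.7  0.9  0. ] F [-0.2  0.1 -0.9] [-0.05 -0.01  0.01] along/across 6.4 -0.6
```

```bash
python3 -m pendant '[[[0,-0.5,1,0,0,0,0],[0,-0.5,1,2,0,0,0],[0,-0.5,1,4,0,0,0],[0,-0.5,1,4,0,0,0]]]' >/dev/null
python3 -c "
from h import *;rep(5.4)"
python3 -m pendant '[[[0,0,0,1.5,0,0,0],[0,0,0,3,0,0,0],[0,0,0,3,0,0,0]]]' >/dev/null
python3 -c "
from h import *;rep(5.4)"
```

```text
t 10.32 tip rel hole mm [-4.2  4.3] z 0.4 tilt [-0.001 -0.   ] need tool [-0.5  0.4 -0. ] F [-0.1 -0.4 -1.8] [0.   0.03 0.  ] along/across 6.0 -0.2
t 10.57 tip rel hole mm [-4.1  4.3] z -2.4 tilt [-0.001 -0.   ] need tool [-0.4  0.3 -0. ] F [-0.1 -0.3 -0.8] [-0.03 -0.03  0.  ] along/across 5.9 -0.2
```

In the cover hole with no contact; continuing down gently.

```bash
R='from h import *;rep(5.0)'
python3 -m pendant '[[[0,-0.3,0.2,1,0,0,0],[0,-0.3,0.2,2,0,0,0],[0,-0.3,0.2,3,0,0,0]]]' >/dev/null; python3 -c "$R"
python3 -m pendant '[[[0,0,0,1,0,0,0],[0,0,0,2,0,0,0],[0,0,0,2.5,0,0,0]]]' >/dev/null; python3 -c "$R"
python3 -m pendant '[[[0,0,0,1,0,0,0],[0,0,0,2,0,0,0],[0,0,0,2.5,0,0,0]]]' >/dev/null; python3 -c "$R"
python3 -m pendant '[[[0,0,0,0,0,0,0],[0,0,0,1,0,0,0],[0,0,0,1,0,0,0]]]' >/dev/null; python3 -c "$R"
```

```text
t 10.82 tip rel hole mm [-3.4  4.1] z -5.0 tilt [ 0. -0.] need tool [-0.3 -0.1  0. ] F [-0.2  0.  -1. ] [ 0.05  0.02 -0.01] along/across 5.3 0.2
t 11.07 tip rel hole mm [-3.6  4.1] z -7.7 tilt [-0. -0.] need tool [-0.4  0.1 -0. ] F [ 0.1  0.  -1.8] [-0.01 -0.04 -0.  ] along/across 5.5 0.1
t 11.32 tip rel hole mm [-3.5  4.1] z -10.1 tilt [-0. -0.] need tool [-0.4  0.   0. ] F [ 0.5 -0.8 -0. ] [0.02 0.05 0.05] along/across 5.4 0.1
t 11.57 tip rel hole mm [-3.5  4.1] z -11.1 tilt [-0. -0.] need tool [-0.4  0.  -0. ] F [ 0.6 -0.4 -0.8] [-0.05  0.03  0.06] along/across 5.4 0.1
```

```bash
R='from h import *;rep(4.5)'
python3 -m pendant '[[[0,-0.3,0.1,0.7,0,0,0],[0,-0.6,0.2,1.4,0,0,0],[0,-0.7,0.2,2,0,0,0]]]' >/dev/null; python3 -c "$R"
python3 -m pendant '[[[0,-0.2,0.1,1,0,0,0],[0,-0.4,0.1,2,0,0,0],[0,-0.5,0.1,2.5,0,0,0]]]' >/dev/null; python3 -c "$R"
```

```text
t 11.82 tip rel hole mm [-3.   3.5] z -13.1 tilt [ 0. -0.] need tool [-0.1 -0.1  0. ] F [-0.5  0.4 -0.7] [ 0.01  0.05 -0.01] along/across 4.6 0.1
t 12.07 tip rel hole mm [-2.9  3.3] z -15.6 tilt [-0.  0.] need tool [ 0.1 -0.1  0. ] F [-0.1  0.9 -0.1] [ 0.25  0.21 -0.01] along/across 4.4 0.0
```

The tip is inside the carriage hole. Following the lever path now.

```bash
R='from h import *;rep(3.5)'
python3 -m pendant '[[[0,-0.2,0.1,1,0,0,0],[0,-0.3,0.1,2,0,0,0],[0,-0.5,0.2,3,0,0,0]]]' >/dev/null; python3 -c "$R"
python3 -m pendant '[[[0,-0.2,0.1,1,0,0,0],[0,-0.3,0.1,2,0,0,0],[0,-0.5,0.2,3,0,0,0]]]' >/dev/null; python3 -c "$R"
python3 -m pendant '[[[0,-0.2,0.1,1,0,0,0],[0,-0.3,0.1,2,0,0,0],[0,-0.5,0.2,3,0,0,0]]]' >/dev/null; python3 -c "$R"
```

```text
t 12.32 tip rel hole mm [-2.7  3.2] z -18.5 tilt [-0.     0.001] need tool [-0.6  0.1 -0. ] F [-3.1  3.4  2.4] [0.7  0.47 0.03] along/across 4.1 0.1
t 12.57 tip rel hole mm [-2.1  2.6] z -21.5 tilt [-0.  0.] need tool [ 0.1 -0.2  0. ] F [-1.9  2.1  2.7] [0.64 0.5  0.01] along/across 3.3 0.2
t 12.82 tip rel hole mm [-1.6  2. ] z -24.6 tilt [-0.  0.] need tool [ 0.9 -0.4  0. ] F [-2.5  2.2  1.8] [ 0.61  0.51 -0.01] along/across 2.6 0.1
```

```bash
R='from h import *;rep(0.5)'
python3 -m pendant '[[[0,-0.1,0.1,1,0,0,0],[0,-0.2,0.1,2,0,0,0],[0,-0.4,0.1,3,0,0,0]]]' >/dev/null; python3 -c "$R"
python3 -m pendant '[[[0,-0.1,0.1,1,0,0,0],[0,-0.2,0.1,2,0,0,0],[0,-0.4,0.1,3,0,0,0]]]' >/dev/null; python3 -c "$R"
python3 -m pendant '[[[0,-0.1,0.1,1,0,0,0],[0,-0.2,0.1,2,0,0,0],[0,-0.4,0.1,3,0,0,0]]]' >/dev/null; python3 -c "$R"
```

```text
t 13.07 tip rel hole mm [-1.3  1.6] z -27.6 tilt [0. 0.] need tool [-1.6  0.4  0. ] F [-1.6  2.9  1.9] [ 0.64  0.53 -0.03] along/across 2.1 0.1
t 13.32 tip rel hole mm [-1.1  1.3] z -30.6 tilt [0. 0.] need tool [-1.1  0.4  0. ] F [-2.1  2.1  2.7] [ 0.65  0.45 -0.04] along/across 1.7 0.0
t 13.57 tip rel hole mm [-0.8  1. ] z -33.6 tilt [0. 0.] need tool [-0.8  0.2  0. ] F [-2.5  3.2  2.3] [ 0.62  0.46 -0.02] along/across 1.3 0.1
```

```bash
R='from h import *;rep(0)'
python3 -m pendant '[[[0,-0.1,0.1,1,0,0,0],[0,-0.2,0.1,2,0,0,0],[0,-0.4,0.1,3,0,0,0]]]' >/dev/null; python3 -c "$R"
python3 -m pendant '[[[0,-0.1,0.1,1,0,0,0],[0,-0.2,0.1,2,0,0,0],[0,-0.4,0.1,3,0,0,0]]]' >/dev/null; python3 -c "$R"
python3 -m pendant '[[[0,-0.1,0.1,0.7,0,0,0],[0,-0.2,0.1,1.4,0,0,0],[0,-0.3,0.1,2,0,0,0]]]' >/dev/null; python3 -c "$R"
```

```text
t 13.82 tip rel hole mm [-0.6  0.7] z -36.6 tilt [0. 0.] need tool [-0.8  0.3  0. ] F [-2.5  3.4  2.5] [ 0.65  0.34 -0.01] along/across 0.9 0.0
t 14.07 tip rel hole mm [-0.3  0.3] z -39.6 tilt [0. 0.] need tool [-0.4  0.2  0. ] F [-1.   2.9  1.2] [ 0.65  0.32 -0.01] along/across 0.4 -0.0
t 14.32 tip rel hole mm [-0.1  0.1] z -41.5 tilt [0. 0.] need tool [-0.1  0.1  0. ] F [-1.4  2.6  2.9] [ 0.72  0.33 -0.  ] along/across 0.1 -0.0
```

```bash
R='from h import *;rep(0)'
python3 -m pendant '[[[0,0,0,1,0,0,0],[0,0,0,2,0,0,0],[0,0,0,3,0,0,0]]]' >/dev/null; python3 -c "$R"
python3 -m pendant '[[[0,0,0,1,0,0,0],[0,0,0,2,0,0,0],[0,0,0,3,0,0,0]]]' >/dev/null; python3 -c "$R"
python3 -m pendant '[[[0,0,0,1,0,0,0],[0,0,0,2,0,0,0],[0,0,0,3,0,0,0]]]' >/dev/null; python3 -c "$R"
```

```text
t 14.57 tip rel hole mm [-0.1  0.1] z -44.6 tilt [0. 0.] need tool [-0.1  0.1  0. ] F [-1.2  2.8  2.6] [0.74 0.3  0.02] along/across 0.1 -0.0
t 14.82 tip rel hole mm [-0.1  0.1] z -47.6 tilt [0. 0.] need tool [-0.1  0.1  0. ] F [-0.4  3.3  2. ] [ 0.65  0.22 -0.03] along/across 0.1 -0.0
t 15.07 tip rel hole mm [-0.1  0.1] z -50.6 tilt [0. 0.] need tool [-0.1  0.1  0. ] F [-0.5  3.4  2. ] [0.75 0.2  0.02] along/across 0.1 -0.0
```

```bash
R='from h import *;rep(0)'
python3 -m pendant '[[[0,0,0,1,0,0,0],[0,0,0,2,0,0,0],[0,0,0,3,0,0,0]]]' >/dev/null; python3 -c "$R"
python3 -m pendant '[[[0,0,0,1,0,0,0],[0,0,0,2,0,0,0],[0,0,0,2,0,0,0]]]' >/dev/null; python3 -c "$R"
python3 -m pendant '[[[0,0,0,0.5,0,0,0],[0,0,0,1,0,0,0],[0,0,0,1,0,0,0]]]' >/dev/null; python3 -c "$R"
```

```text
t 15.32 tip rel hole mm [-0.1  0.1] z -53.6 tilt [0. 0.] need tool [-0.1  0.1  0. ] F [-1.5  3.6  2. ] [0.85 0.12 0.01] along/across 0.2 -0.0
t 15.57 tip rel hole mm [-0.2  0.1] z -55.7 tilt [0. 0.] need tool [-0.1  0.1  0. ] F [ 0.1  4.2 -0.2] [0.81 0.01 0.06] along/across 0.2 -0.1
t 15.82 tip rel hole mm [-0.2  0.1] z -56.6 tilt [0. 0.] need tool [-0.1  0.1  0. ] F [-0.1  3.6  1.3] [0.81 0.03 0.05] along/across 0.2 -0.1
```

```bash
R='from h import *;rep(0)'
python3 -m pendant '[[[0,0,0,0.5,0,0,0],[0,0,0,0.8,0,0,0],[0,0,0,0.8,0,0,0]]]' >/dev/null; python3 -c "$R"
python3 -m pendant '[[[0,0,0,0.3,0,0,0],[0,0,0,0.5,0,0,0],[0,0,0,0.5,0,0,0]]]' >/dev/null; python3 -c "$R"
```

```text
t 16.07 tip rel hole mm [-0.2  0.1] z -57.3 tilt [0. 0.] need tool [-0.1  0.1  0. ] F [-0.4  4.   1.5] [0.82 0.01 0.02] along/across 0.2 -0.1
t 16.32 tip rel hole mm [-0.1  0.1] z -57.8 tilt [0. 0.] need tool [-0.1  0.1  0. ] F [-0.2  3.3  1.9] [0.88 0.   0.02] along/across 0.1 -0.1
```

```bash
R='from h import *;rep(0)'
python3 -m pendant '[[[0,0,0,0.3,0,0,0],[0,0,0,0.5,0,0,0],[0,0,0,0.5,0,0,0]]]' >/dev/null; python3 -c "$R"
python3 -m pendant '[[[0,0,0,0.3,0,0,0],[0,0,0,0.5,0,0,0],[0,0,0,0.5,0,0,0]]]' >/dev/null; python3 -c "$R"
```

```text
t 16.57 tip rel hole mm [-0.1  0.1] z -58.0 tilt [ 0. -0.] need tool [-0.1  0.1  0. ] F [-1.6  3.6  5. ] [ 0.81  0.29 -0.05] along/across 0.1 -0.0
t 16.82 tip rel hole mm [-0.1  0.1] z -58.1 tilt [ 0. -0.] need tool [-0.1  0.1  0. ] F [-3.3  4.5  7.6] [0.72 0.58 0.01] along/across 0.1 -0.0
```

The collar rests on the cover. Withdrawing.

```bash
R='from h import *;rep(0)'
python3 -m pendant '[[[0,0,0,-2,0,0,0],[0,0,0,-6,0,0,0],[0,0,0,-12,0,0,0],[0,0,0,-18,0,0,0],[0,0,0,-24,0,0,0]]]' >/dev/null; python3 -c "$R"
python3 -m pendant '[[[0,0,0,-8,0,0,0],[0,0,0,-16,0,0,0],[0,0,0,-26,0,0,0],[0,0,0,-36,0,0,0],[0,0,0,-46,0,0,0]]]' >/dev/null; python3 -c "$R"
python3 -m pendant '[[[0,0,0,-25,0,0,0],[0,0,0,-50,0,0,0],[0,0,0,-70,0,0,0],[0,0,0,-72,0,0,0],[0,0,0,-72,0,0,0]]]' >/dev/null; python3 -c "$R"
python3 - <<'E'
from h import *
p,R=tool();t=np.array([.5252,-.3593,.2567]);print(p,(R.T@(t-p)*1000).round(1))
E
```

```text
t 17.23 tip rel hole mm [-0.7 -0.7] z -35.0 tilt [-0.001 -0.001] need tool [ 0.4  0.9 -0. ] F [ 0.1 -0.4 -1.7] [ 0.   -0.03  0.  ] along/across -0.1 -1.0
t 17.65 tip rel hole mm [-0.  -0.1] z 12.5 tilt [ 0. -0.] need tool [ 0.1  0.1 -0. ] F [-0.2  0.9 -1.4] [ 0.01 -0.03 -0.  ] along/across -0.1 -0.1
t 18.07 tip rel hole mm [1.1 0. ] z 85.3 tilt [0.004 0.   ] need tool [ 0.4 -1.1 -0. ] F [ 0.3  0.4 -1.2] [-0.02  0.05 -0.03] along/across -0.7 0.9
[0.5554627  0.12892682 0.3979591 ] [-439.9 -214.1  141.1]
```

```bash
{
python3 -m pendant '[[[0,-30,-15,0,0,0,0],[0,-60,-29,0,0,0,0],[0,-90,-44,0,0,0,0],[0,-120,-58,0,0,0,0],[0,-150,-73,0,0,0,0]]]'
python3 -m pendant '[[[0,-30,-15,0,0,0,0],[0,-60,-29,0,0,0,0],[0,-90,-44,0,0,0,0],[0,-120,-58,0,0,0,0],[0,-150,-73,0,0,0,0]]]'
python3 -m pendant '[[[0,-30,-15,0,0,0,0],[0,-60,-29,0,0,0,0],[0,-90,-44,0,0,0,0],[0,-120,-58,0,0,0,0],[0,-140,-68,0,0,0,0]]]'
python3 -m pendant '[[[0,0,0,20,0,0,0],[0,0,0,40,0,0,0],[0,0,0,60,0,0,0],[0,0,0,65,0,0,0],[0,0,0,65,0,0,0]]]'
python3 -m pendant '[[[0,0,0,0,0,0,0],[0,0,0,0,0,0,0],[0,0,0,0,0,0,0]]]'
} | grep -A1 time
python3 - <<'E'
from h import *
p,R=tool();t=np.array([.5252,-.3593,.2567]);print(p,R[:2,2].round(3),(R.T@(t-p)*1000).round(1))
E
```

```text
time_s: 18.48
eef_pos: [0.5437, -0.0387, 0.394]
--
time_s: 18.9
eef_pos: [0.5333, -0.2054, 0.3939]
--
time_s: 19.32
eef_pos: [0.5234, -0.362, 0.3935]
--
time_s: 19.73
eef_pos: [0.5235, -0.3585, 0.3271]
--
time_s: 19.98
eef_pos: [0.5249, -0.3596, 0.3325]
[ 0.52489831 -0.35956255  0.33249083] [ 0.002 -0.002] [ 0.3  0.3 75.8]
```

```bash
T='from h import *;p,R=tool();t=np.array([.5252,-.3593,.2567]);print((R.T@(t-p)*1000).round(1),np.round(ctrl.get_obs()["wrist_force"],1))'
python3 -m pendant '[[[0,0,0,8,0,0,0],[0,0,0,16,0,0,0],[0,0,0,24,0,0,0],[0,0,0,32,0,0,0],[0,0,0,32,0,0,0]]]' >/dev/null; python3 -c "$T"
python3 -m pendant '[[[0,0,0,10,0,0,0],[0,0,0,20,0,0,0],[0,0,0,30,0,0,0],[0,0,0,38,0,0,0],[0,0,0,38,0,0,0]]]' >/dev/null; python3 -c "$T"
python3 -m pendant '[[[0,0,0,0,0,0,0],[0,0,0,2,0,0,0],[0,0,0,3,0,0,0],[0,0,0,3,0,0,0]]]' >/dev/null; python3 -c "$T"
```

```text
[-1.3  1.2 39.3] [ 0.1 -0.  -1.2]
[-1.1  1.1  1.3] [-0.3 -0.2 -1.3]
[-0.1  0.7  1.5] [-0.   0.5 -1. ]
```

```bash
python3 -m pendant '[[[0.6,0,0,0,0,0,0],[0.6,0,0,0,0,0,0],[0.6,0,0,0,0,0,0],[0.6,0,0,0,0,0,0]]]' | tail -2
python3 -m pendant '[[[0.6,0,0,-15,0,0,0],[0.6,0,0,-35,0,0,0],[0.6,0,0,-60,0,0,0],[0.6,30,0,-60,0,0,0],[0.6,60,0,-60,0,0,0]]]' >/dev/null
python3 -m pendant '[[[0.6,0,0,0,0,0,0],[0.6,0,0,0,0,0,0],[0.6,0,0,0,0,0,0],[0.6,0,0,0,0,0,0]]]' >/dev/null
python3 - <<'E'
from h import *
p,R=tool();t=np.array([.5025,-.3037,.254]);print(p,R[:2,2].round(3),(R.T@(t-p)*1000).round(1))
b=snap('side','r1.png',(280,200,430,350),4)
E
```

```text
opening: 0.601
grasp_force: 0.0
[ 0.50200283 -0.3046797   0.31821838] [ 0.001 -0.001] [ 0.8  0.8 64.2]
```

View pics/r1.png

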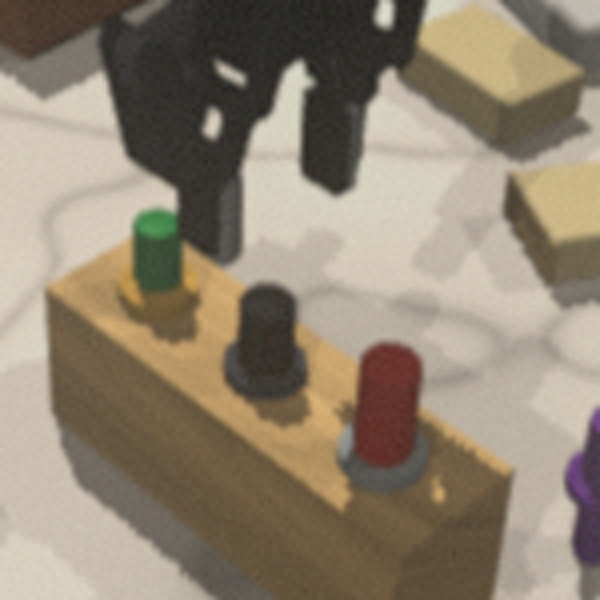

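The drift hangs upright in the stand again, its red handle at (388,405) in the crop. The gripper is above the black knob at (268,315), so I go down and grip.

```bash
T='from h import *;p,R=tool();t=np.array([.5025,-.3037,.254]);print(p,(R.T@(t-p)*1000).round(1),np.round(ctrl.get_obs()["wrist_force"],1),ctrl.get_obs()["opening"])'
python3 -m pendant '[[[0.6,0.8,0.8,15,0,0,0],[0.6,0.8,0.8,30,0,0,0],[0.6,0.8,0.8,45,0,0,0],[0.6,0.8,0.8,60,0,0,0],[0.6,0.8,0.8,60,0,0,0]]]' >/dev/null
python3 -m pendant '[[[0.6,0,0,0,0,0,0],[0.6,0,0,0,0,0,0],[0.6,0,0,0,0,0,0]]]' >/dev/null; python3 -c "$T"
```

```text
[ 0.50257321 -0.30347847  0.25914054] [-0.2 -0.2  5.1] [-0.7  0.1 -0.3] 0.6003628300726864
```

```bash
T='from h import *;p,R=tool();t=np.array([.5025,-.3037,.254]);print(p,(R.T@(t-p)*1000).round(1),np.round(ctrl.get_obs()["wrist_force"],1),ctrl.get_obs()["opening"],ctrl.get_obs()["grasp_force"])'
python3 -m pendant '[[[0.6,0,0,5,0,0,0],[0.3,0,0,5,0,0,0],[0,0,0,5,0,0,0],[0,0,0,5,0,0,0],[0,0,0,5,0,0,0]]]' >/dev/null
python3 -m pendant '[[[0,0,0,0,0,0,0],[0,0,0,0,0,0,0],[0,0,0,0,0,0,0]]]' >/dev/null; python3 -c "$T"
python3 -m pendant '[[[0,0,0,-20,0,0,0],[0,0,0,-50,0,0,0],[0,0,0,-80,0,0,0],[0,0,0,-100,0,0,0],[0,0,0,-100,0,0,0]]]' >/dev/null; python3 -c "$T"
python3 -c "
from h import *
p,R=tool();print((R.T@(np.array([*Hw,p[2]])-p)*1000).round(1))"
```

```text
[ 0.50221389 -0.30290909  0.25327098] [-0.8 -0.  -0.7] [-0.6  0.6  3.1] 0.2424525197836515 58.67820918560028
[ 0.50317664 -0.30375091  0.35788551] [  1.1  -1.  103.9] [ 0.5 -0.7  0.3] 0.24084298728854883 59.62967813014984
[380.3 212.8  -2.1]
```

```bash
sed -e 's/def rep/def repb/' -e 's/.2427/.2173/' <<'E' >> h.py
def rep(d):
    p,R=tool();tip=p+R[:,2]*.2427;o=ctrl.get_obs()
    t=np.array([*Hw,tip[2]])
    print('t',round(o['time_s'],2),'z',round((tip[2]-.07)*1000,1),'tilt',R[:2,2].round(3),'need tool',(R.T@(t-tip)*1000).round(1),'F',np.round(o['wrist_force'],1),np.round(o['torque'],2))
E
{
python3 -m pendant '[[[0,30,17,0,0,0,0],[0,60,34,0,0,0,0],[0,90,51,0,0,0,0],[0,120,67,0,0,0,0],[0,150,84,0,0,0,0]]]'
python3 -m pendant '[[[0,30,17,0,0,0,0],[0,60,34,0,0,0,0],[0,90,51,0,0,0,0],[0,120,67,0,0,0,0],[0,150,84,0,0,0,0]]]'
python3 -m pendant '[[[0,30,17,0,0,0,0],[0,60,34,0,0,0,0],[0,80,45,20,0,0,0],[0,80,45,40,0,0,0],[0,80,45,55,0,0,0]]]'
python3 -m pendant '[[[0,0,0,0,0,0,0],[0,0,0,0,0,0,0],[0,0,0,0,0,0,0],[0,0,0,0,0,0,0]]]'
} | grep -A1 time
python3 - <<'E'
from h import *
repb(0)
a=snap('top');b=snap('side')
A=cv2.resize(b[120:190,250:340],(514,400),interpolation=cv2.INTER_CUBIC)
cv2.imwrite('pics/b1.png',A[:,:,::-1])
E
```

```text
time_s: 24.45
eef_pos: [0.5221, -0.1305, 0.3512]
--
time_s: 24.87
eef_pos: [0.5427, 0.0402, 0.3513]
--
time_s: 25.28
eef_pos: [0.5534, 0.1314, 0.2948]
--
time_s: 25.62
eef_pos: [0.5551, 0.1292, 0.2989]
t 25.62 z 11.6 tilt [0.002 0.   ] need tool [-0.2 -0.3 -0. ] F [ 0.1  0.1 -1.3] [-0.04  0.04 -0.03]
```

View pics/b1.png

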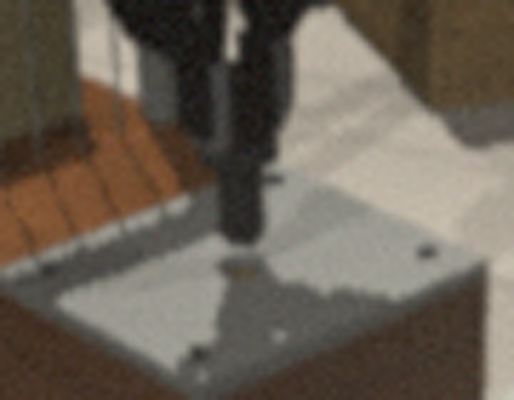

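The bolt foot at crop (241,240) stands over the hole at (243,268). Lowering it with force checks.

```bash
R='from h import *;repb(0)'
python3 -m pendant '[[[0,-0.2,-0.3,3,0,0,0],[0,-0.2,-0.3,6,0,0,0],[0,-0.2,-0.3,9,0,0,0],[0,-0.2,-0.3,9,0,0,0]]]' >/dev/null; python3 -c "$R"
python3 -m pendant '[[[0,0,0,1,0,0,0],[0,0,0,2,0,0,0],[0,0,0,3,0,0,0]]]' >/dev/null; python3 -c "$R"
python3 -m pendant '[[[0,0,0,1,0,0,0],[0,0,0,2,0,0,0],[0,0,0,2,0,0,0]]]' >/dev/null; python3 -c "$R"
```

```text
t 26.05 z 0.8 tilt [-0.001 -0.   ] need tool [-0.9  1.3 -0. ] F [ 0.8  0.2 -2.4] [ 0.03  0.02 -0.02]
t 26.3 z -1.5 tilt [-0. -0.] need tool [-0.7  0.6  0. ] F [ 0.1 -0.1 -0.4] [ 0.02 -0.06  0.01]
t 26.55 z -3.5 tilt [0. 0.] need tool [-0.8  0.5  0. ] F [ 0.7  0.5 -2.3] [ 0.16 -0.12 -0.01]
```

```bash
R='from h import *;repb(0)'
python3 -m pendant '[[[0,-0.4,0.2,0,0,0,0],[0,-0.7,0.4,0,0,0,0],[0,-0.7,0.4,1,0,0,0]]]' >/dev/null; python3 -c "$R"
python3 -m pendant '[[[0,0,0,1,0,0,0],[0,0,0,2,0,0,0],[0,0,0,3,0,0,0]]]' >/dev/null; python3 -c "$R"
python3 -m pendant '[[[0,0,0,1,0,0,0],[0,0,0,2,0,0,0],[0,0,0,2,0,0,0]]]' >/dev/null; python3 -c "$R"
```

```text
t 26.8 z -4.2 tilt [0. 0.] need tool [-0.1  0.  -0. ] F [-0.5  2.3 -0.9] [0.34 0.02 0.05]
t 27.05 z -7.3 tilt [0. 0.] need tool [-0.2  0.  -0. ] F [ 0.2  2.9 -0.3] [ 0.48  0.   -0.  ]
t 27.3 z -9.5 tilt [0. 0.] need tool [-0.2  0.1 -0. ] F [ 0.6  2.8 -1.5] [ 0.65 -0.14 -0.02]
```

```bash
R='from h import *;repb(0)'
python3 -m pendant '[[[0,0.4,0,0,0,0,0],[0,0.4,0,0,0,0,0]]]' >/dev/null; python3 -c "$R"
python3 -m pendant '[[[0,0,0,1,0,0,0],[0,0,0,2,0,0,0],[0,0,0,2,0,0,0]]]' >/dev/null; python3 -c "$R"
python3 -m pendant '[[[0,0,0,1,0,0,0],[0,0,0,2,0,0,0],[0,0,0,2,0,0,0]]]' >/dev/null; python3 -c "$R"
```

```text
t 27.47 z -9.5 tilt [ 0. -0.] need tool [-0.3  0.1  0. ] F [ 1.4  3.  -1.6] [ 0.5  -0.35  0.03]
t 27.72 z -11.5 tilt [0. 0.] need tool [-0.4  0.2  0. ] F [ 1.7  2.8 -0.2] [ 0.5  -0.24 -0.01]
t 27.97 z -13.6 tilt [-0.  0.] need tool [-0.5  0.3 -0. ] F [ 1.4  2.4 -0.3] [ 0.67 -0.28  0.01]
```

```bash
R='from h import *;repb(0)'
python3 -m pendant '[[[0,0.3,0,1,0,0,0],[0,0.3,0,2,0,0,0],[0,0.3,0,3,0,0,0]]]' >/dev/null; python3 -c "$R"
python3 -m pendant '[[[0,0,0,1,0,0,0],[0,0,0,2,0,0,0],[0,0,0,3,0,0,0]]]' >/dev/null; python3 -c "$R"
python3 -m pendant '[[[0,0,0,1,0,0,0],[0,0,0,2,0,0,0],[0,0,0,3,0,0,0]]]' >/dev/null; python3 -c "$R"
python3 -m pendant '[[[0,0,0,1,0,0,0],[0,0,0,2,0,0,0],[0,0,0,3,0,0,0]]]' >/dev/null; python3 -c "$R"
```

```text
t 28.22 z -16.5 tilt [-0.  0.] need tool [-0.8  0.3 -0. ] F [0.3 3.  1. ] [ 0.55 -0.05 -0.03]
t 28.47 z -19.5 tilt [-0.  0.] need tool [-0.8  0.3 -0. ] F [0.1 3.4 1.1] [ 0.56 -0.06  0.07]
t 28.72 z -22.5 tilt [0. 0.] need tool [-0.8  0.2 -0. ] F [0.1 3.4 1.1] [ 0.63 -0.03 -0.02]
t 28.97 z -25.5 tilt [-0.  0.] need tool [-0.8  0.3 -0. ] F [-0.7  3.2  1.3] [ 0.71  0.01 -0.03]
```

The bolt is through the carriage. Continuing to the collar.

```bash
R='from h import *;repb(0)'
python3 -m pendant '[[[0,0.2,0,1,0,0,0],[0,0.2,0,2,0,0,0],[0,0.2,0,3,0,0,0]]]' >/dev/null; python3 -c "$R"
python3 -m pendant '[[[0,0,0,1,0,0,0],[0,0,0,2,0,0,0],[0,0,0,3,0,0,0]]]' >/dev/null; python3 -c "$R"
python3 -m pendant '[[[0,0,0,1,0,0,0],[0,0,0,2,0,0,0],[0,0,0,2.5,0,0,0]]]' >/dev/null; python3 -c "$R"
python3 -m pendant '[[[0,0,0,0.5,0,0,0],[0,0,0,1,0,0,0],[0,0,0,1,0,0,0]]]' >/dev/null; python3 -c "$R"
```

```text
t 29.22 z -28.5 tilt [ 0. -0.] need tool [-0.9  0.2  0. ] F [0.9 4.1 1.5] [ 0.65 -0.02 -0.03]
t 29.47 z -31.5 tilt [0. 0.] need tool [-0.9  0.3  0. ] F [0.7 3.  1.6] [ 0.62 -0.07  0.  ]
t 29.72 z -34.0 tilt [0. 0.] need tool [-0.9  0.3  0. ] F [-0.1  3.5  0.9] [ 0.63 -0.05 -0.02]
t 29.97 z -35.0 tilt [-0.  0.] need tool [-1.   0.3 -0. ] F [0.3 3.5 0.1] [ 0.6  -0.07  0.02]
```

```bash
R='from h import *;repb(0)'
python3 -m pendant '[[[0,0,0,0.5,0,0,0],[0,0,0,0.8,0,0,0],[0,0,0,0.8,0,0,0]]]' >/dev/null; python3 -c "$R"
python3 -m pendant '[[[0,0,0,0.3,0,0,0],[0,0,0,0.5,0,0,0],[0,0,0,0.5,0,0,0]]]' >/dev/null; python3 -c "$R"
python3 -m pendant '[[[0,0,0,0.3,0,0,0],[0,0,0,0.5,0,0,0],[0,0,0,0.5,0,0,0]]]' >/dev/null; python3 -c "$R"
```

```text
t 30.22 z -35.8 tilt [-0.  0.] need tool [-0.9  0.3 -0. ] F [1.1 2.4 0.9] [ 0.6  -0.04  0.05]
t 30.47 z -36.0 tilt [0. 0.] need tool [-0.9  0.2  0. ] F [-1.4  2.8  3.7] [0.59 0.15 0.  ]
t 30.72 z -36.0 tilt [ 0. -0.] need tool [-1.   0.2  0. ] F [-3.2  3.6  7.1] [ 0.55  0.44 -0.02]
```

```bash
python3 -m pendant '[[[0.2,0,0,-0.3,0,0,0],[0.4,0,0,-0.3,0,0,0],[0.6,0,0,-0.3,0,0,0],[0.6,0,0,-0.3,0,0,0],[0.6,0,0,-0.3,0,0,0]]]' | tail -3
python3 -m pendant '[[[0.6,0,0,-10,0,0,0],[0.6,0,0,-30,0,0,0],[0.6,0,0,-60,0,0,0],[0.6,0,0,-90,0,0,0],[0.6,0,0,-120,0,0,0]]]' >/dev/null
python3 -m pendant '[[[0.6,-40,0,0,0,0,0],[0.6,-80,0,0,0,0,0],[0.6,-100,0,0,0,0,0],[0.6,-100,0,0,0,0,0],[0.6,-100,0,0,0,0,0]]]' | head -5
python3 - <<'E'
from h import *
b=snap('side')
A=cv2.resize(b[120:200,250:350],(500,400),interpolation=cv2.INTER_CUBIC);B=cv2.resize(b[250:330,310:390],(300,300))
o=np.zeros((400,800,3),np.uint8);o[:,:500]=A;o[:300,500:]=B;cv2.imwrite('pics/f.png',o[:,:,::-1])
E
```

```text
wrist_force: [-0.4, -0.3, -0.2]
opening: 0.599
grasp_force: 0.0
time_s: 31.97
eef_pos: [0.5929, 0.036, 0.3714]
eef_rot: [0.0, 0.558, 0.83, 0.0]
wrist_force: [-0.3, -0.1, -1.0]
opening: 0.604
```

View pics/f.png

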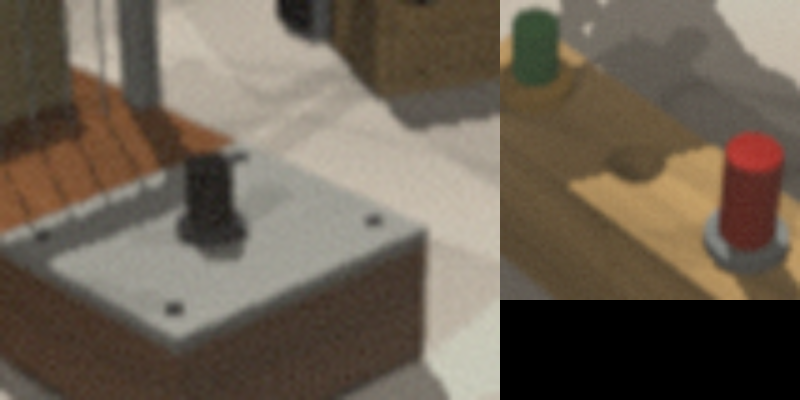

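The bolt is seated with its collar on the cover at (212,225), the drift hangs upright in the stand at (750,200), and the gripper is clear. Handing in.

```bash
python3 -c "
from bench import ctrl
print(ctrl.hand_in())"
```

```text
the job is handed in; nothing more can be done
None
```

I drove the drift home and returned it to the stand, pushed the lock bolt in until its collar met the cover, and handed the job in at about 32 s; the hand-in gave no verdict.

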